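# Click a slide magazine into its loading dock

### The job

Slide the magazine that holds the glass slides into the loading dock, shoulder side towards the spring catch, until it is fully home and the catch has clicked in behind its shoulder. Then, with the magazine still in the gripper, tug it gently back against the catch for a moment to prove that it holds, and let go. Do not ram or wrench the dock and leave the empty magazine and everything else where it stands.

Things in the scene. Friction and masses are not known exactly. Their poses are not given: they have to be found in the camera images.
- magazine: Full magazine: grey open-topped box, 84 (x) x 36 (y) x 44 mm, about 150 g; 11 upright glass slides with white rear ends stand 6 mm out of it. Stands upright, any yaw. Lowest 8 mm is a wider foot, 48 mm in y. Origin: centre of underside; +x: front, enters the dock first (front wall 44 mm high, rear wall 32 mm). Grip across the 36 mm width near x = 0, over 15 mm above its underside (lips below).
- magazine_shoulder (a point): Middle of the shoulder face of the full magazine's foot, (-24, 21, 4) mm in its frame, facing its -x: on the +y side the 6 mm wide foot flange ends here, 18 mm short of the rear; the -y flange is full length.
- empty_magazine: A second magazine of the same shape without slides; leave it alone. The two may stand in each other's place.
- dock: Loading dock, fixed: aluminium floor plate 6 mm thick, 126 x 78 mm, with a channel along its x axis, 51 mm wide between side walls (1.5 mm play each side of the foot). Origin: on the worktop under the channel's centre line, +x is the direction of insertion. Plate from x = -70 to +56 mm; flared mouth x = -70 to -51 mm; end stop face at x = +50 mm, its top 32 mm above the worktop.
- dock_lips (a point): Where the lips begin, (-12, 0, 16) mm in the dock's frame, on the centre line at the height of their underside. From here to the end stop both walls carry overhanging lips, 41 mm apart, underside 10 mm above the channel floor, top 20 mm above the worktop: the foot must be slid in under them from the mouth.
- dock_home (a point): Where the magazine's origin is when fully home against the end stop: (8, 0, 6) mm in the dock's frame, on the channel floor, magazine x along dock x. Once clicked in, it can still be drawn back about 2 mm until its shoulder meets the catch.
- catch: Spring catch: steel arm 46 mm long, 9 mm high, on the dock's +y side. Origin on its vertical pivot, (-60, 35.5, 12) mm in the dock's frame; its x runs along the arm, parallel to dock x when closed (at rest), and turns towards dock +y when pushed aside (about 0.12 rad to let the foot pass, 0.3 at most).
- catch_nose (a point): Centre of the square face of the catch's nose, (-18, 22.5, 12) mm in the dock's frame when closed, facing dock +x; the nose reaches 6 mm into the channel, with a ramp before it from dock x = -38 to -24 mm. Pushing the magazine past takes 4 to 14 N, which drops at the click; a pull on the square face does not open it. Bears at most 30 N.
- tally_counter: Round hand tally counter, 49 x 46 x 26 mm, bystander; origin at centre of underside.
- coverslip_box: Small carton, 42 x 62 x 24 mm, bystander; origin at centre of underside.
- dish_lower: Round flat dish, 62 mm across, 15 mm high, the lower of a stack of two, bystander; origin at centre of underside.
- dish_upper: The upper dish of the stack, same size, bystander.
- tube15: Capped conical tube lying on the worktop, 111 mm long, 22 mm thick, bystander.

How it is judged:
By the outcome, as a careful person would: the job done as asked, in the order asked, and still so for the second after the job is handed in, with the robot touching nothing.
It also fails if it takes over 69 s, if anything falls off the work surface, if the arm or the gripper's body presses on something with over 40 N, if the wrist force passes 120 N, or if a joint passes its speed limit or range.

### The arm

A 6-joint arm with a two-finger parallel gripper is mounted at the origin on a cart in front of the work surface, level with it; the furniture and walls round the work are solid. World frame = base frame: x ahead of the robot, y to its left, z up, the work surface at z = 0. Lengths are in m, angles in rad, forces in N, time in s.
With the tool pointing down it reaches from about 0.3 to 0.775 m from the base axis. Payload 14.6 kg.
Tool frame: the origin (TCP) lies at the very end of the fingers, on their centre line; the grasp point (between the pads) lies behind it (manip.tcp_to_grasp is the x of the grasp point in the tool frame, in m); x points along the fingers, y is the direction in which the jaws open and shut, and the axes are right-handed (so a half turn about x gives the same grasp; the last joint's range is limited). The gripper opens to 94 mm and grips with 3 to 60 N. Pads are 16 mm wide; open, the fingers measure 119 mm over their backs; the gripper's body (75 mm by 177 mm) begins 78 mm behind the grasp point.
Start: joints at [1.051, 0.3, 1.521, -0, 1.321, -0.067], TCP at [0.241, 0.495, 0.205] pointing down, gripper open.
Joint ranges: [-3.03, 3.03], [-0.79, 2.21], [0.23, 2.52], [-1.04, 4.18], [0, 3.07], [-2.55, 2.55]. Speed limits (rad/s): [2.22, 2.22, 2.57, 3.14, 3.14, 3.14].

### API

Orientations are given as a unit quaternion [x, y, z, w].
In Python, from station import manip gives the robot as it stands.
- The arm moves only by the tool send_rows, never from a script. Its argument "plan" is a list of rows, each a list of 3 entries, a list of its own where there are three numbers: the gripper command: -1 is shut, 1 is fully open, values between are in proportion, then the shift along the world's x, y, z in m, then the turn, a rotation vector about the world's x, y, z in rad. In form: [[gripper, [dx, dy, dz], [wx, wy, wz]], ...]. A call has 1 to 12 rows; each row is the pose to reach, as a shift and turn from the pose commanded when the call began; what a row does not reach only later rows make up. A row lasts 1/12 s, in which the tool goes at most 41.7 mm and 7.16 degrees, less where a joint would pass 70% of its speed; a pose out of reach is approached as far as the arm can. A call with a gripper value outside its range is refused whole. The fingers move at their own pace and stop on an object; the grip force is fixed at half the most. Time passes only in rows, so rows that repeat a pose let the fingers close. It gives the time, the measured TCP pose, the force and the opening at its end, in the units of the state.
- manip.get_obs(): the state, without advancing time (a new reading comes with each control period).
- manip.capture(name): name is "side" or "top"; returns the picture (480x640x3 uint8, blue, green, red); there is no depth.
- manip.camera_model(name): a dict with "intrinsics" (3x3 intrinsics, pixels), "rvec" (rotation vector, rad) and "tvec" (3), from world to camera coordinates, as OpenCV has them. Camera axes: x right, y down, z forward; pixel columns grow to the right and rows downward; lengths in m; the calibration is good to about 2 mm. A picture is of the moment at which its call begins. camera_model takes no time and is no camera call.
- manip.finish_job(): hands the job in, once; it reports no verdict.
The state is a dict: "time_s": time; "joints": joint angles; "joint_vel": joint speeds; "joint_torque": joint torques, N m; "ee_pos": TCP position; "eef_rot": TCP orientation; "ft_force": force on the tool from outside, world axes, zero at the start; "torque": the same for the moment, N m; "width": finger opening in m.
Only numpy, scipy, OpenCV 4.12 (cv2) and the standard library are available. Lean on these libraries where they do the work, as an engineer would, in place of code of your own. Each camera call takes 0.05 s, during which the arm holds its last target.

## Working session

There is one attempt and no reset: what is moved stays moved. The work goes in short steps, Python scripts to look and compute and a tool call to move; the robot and the scene stay as the last step left them, time stands still between calls to the robot, and variables do not carry over. Pictures are saved under pics/ and viewed, and the job is handed in when it is done.

Besides the shell and the picture viewer there is one more tool, called after "Call:" as a command line: name --argument value ..., lists and objects as JSON in quotes. send_rows: Moves the arm, as the interface text tells. Its arguments: {"type":"object","properties":{"plan":{"type":"array"}},"required":["plan"]}

```bash
ls; mkdir -p pics; python3 - <<'E'
from station import manip
import cv2
for n in("top","side"):
    cv2.imwrite(f"pics/{n}0.png",manip.capture(n))
    print(n,manip.camera_model(n))
print(manip.get_obs(),manip.tcp_to_grasp)
E
```

```text
pics
top {'intrinsics': array([[482.2739991 ,   0.        , 320.44415404],
       [  0.        , 482.2739991 , 243.71979747],
       [  0.        ,   0.        ,   1.        ]]), 'rvec': array([ 2.11624463, -2.14830364,  0.14123153]), 'tvec': array([0.1057237 , 0.58397109, 0.83125052])}
side {'intrinsics': array([[542.1504057 ,   0.        , 321.30781169],
       [  0.        , 542.1504057 , 249.90439158],
       [  0.        ,   0.        ,   1.        ]]), 'rvec': array([ 2.18355779, -0.61873416,  0.32508983]), 'tvec': array([-0.47837759,  0.2727295 ,  0.82286432])}
{'time_s': 0.1, 'joints': array([ 1.05141047e+00,  3.00387453e-01,  1.52150445e+00,  9.31312013e-06,
        1.32070475e+00, -6.65829862e-02]), 'joint_vel': array([ 0.00027107, -0.00060332, -0.00100541,  0.00167168, -0.00037781,
        0.00080434]), 'joint_torque': array([ 1.23440201e-03, -5.32642579e+01, -3.53288269e+01,  7.10172113e-02,
        2.34550936e-02, -3.87439832e-05]), 'ee_pos': array([0.24049547, 0.49437658, 0.20496463]), 'eef_rot': array([ 0.15838771,  0.68916706, -0.15906555,  0.68895591]), 'ft_force': array([ 0.10353762,  0.3959426 , -0.39901386]), 'torque': array([-0.08648928, -0.02845913, -0.00275769]), 'width': 0.09401288800624172} -0.0188
```

View pics/top0.png

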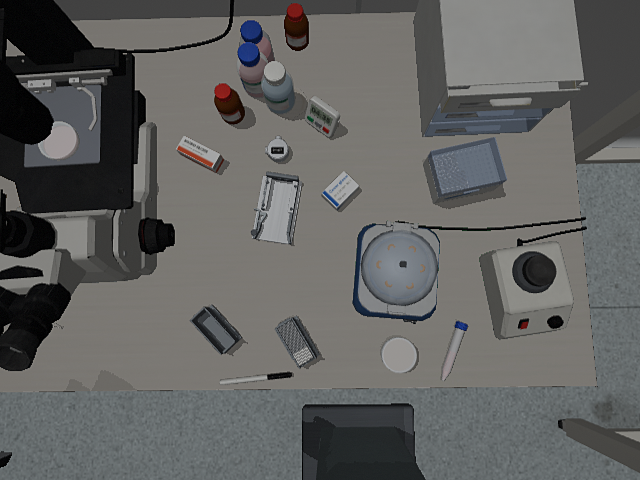

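View pics/side0.png

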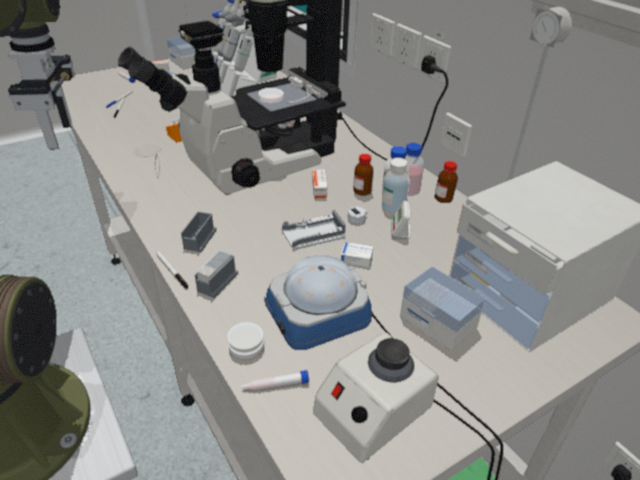

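```bash
cat > h.py <<'E'
import numpy as np, cv2
from station import manip
def cam(n):
    m=manip.camera_model(n); R=cv2.Rodrigues(m["rvec"])[0]
    return m["intrinsics"],R,np.asarray(m["tvec"]).ravel()
def proj(n,P):
    K,R,t=cam(n); p=(R@np.atleast_2d(P).T).T+t; p=p@K.T; return p[:,:2]/p[:,2:]
def ray(n,uv,z):
    K,R,t=cam(n); c=-R.T@t; d=R.T@np.linalg.inv(K)@np.array([*uv,1.]); return c+d*(z-c[2])/d[2]
def crop(n,img,x0,y0,w,h,s,f):
    cv2.imwrite(f,cv2.resize(img[y0:y0+h,x0:x0+w],None,fx=s,fy=s,interpolation=cv2.INTER_CUBIC))
E
python3 - <<'E'
from h import *
a=cv2.imread("pics/top0.png");b=cv2.imread("pics/side0.png")
crop(0,a,230,160,100,90,6,"pics/dock_t.png")
crop(0,a,180,290,150,100,5,"pics/mag_t.png")
crop(0,b,170,190,190,120,4,"pics/both_s.png")
K,R,t=cam("top");print("top c",-R.T@t, proj("top",[[0,0,0],[.24,.495,.2],[.3,0,0],[.3,.3,0]]))
K,R,t=cam("side");print("side c",-R.T@t)
for uv in [(278,210),(297,342),(216,329)]: print(ray("top",uv,0.0))
E
```

```text
top c [0.45178315 0.07985326 0.91251992] [[381.78281159 582.52749106]
 [ 39.05086107 473.94906328]
 [376.37901424 401.82521627]
 [212.17715633 403.48713366]]
side c [ 0.14070691 -0.64379312  0.73896155]
[0.6601087  0.17928016 0.        ]
[0.40850225 0.14388275 0.        ]
[0.4342573  0.29562028 0.        ]
```

View pics/dock_t.png

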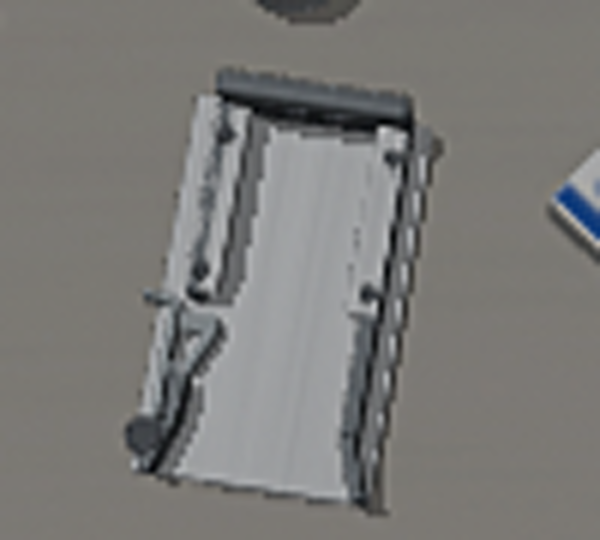

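View pics/mag_t.png

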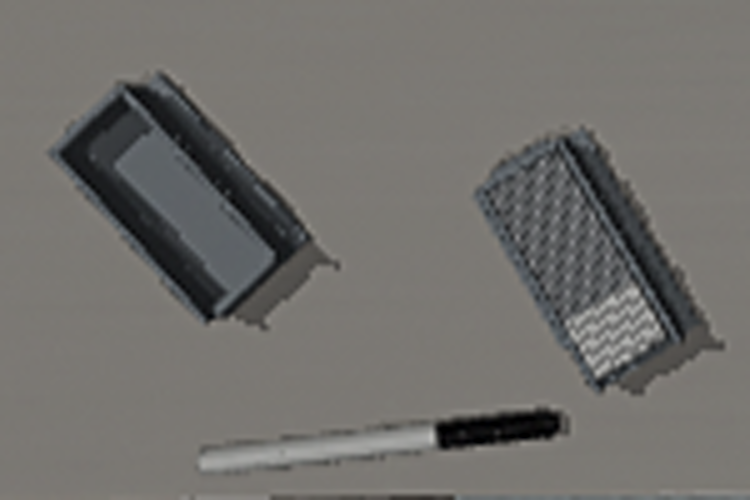

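View pics/both_s.png

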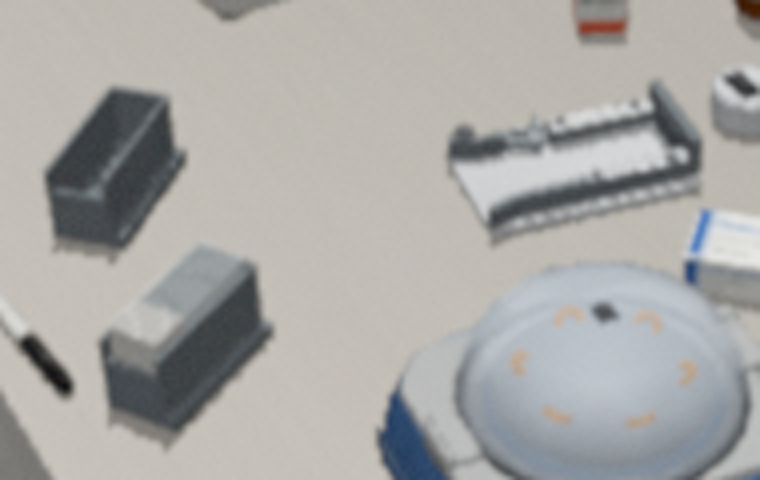

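```bash
python3 - <<'E'
from h import *
a=cv2.imread("pics/top0.png");b=cv2.imread("pics/side0.png")
def g(img,x0,y0,w,h,s,f):
    c=cv2.resize(img[y0:y0+h,x0:x0+w],None,fx=s,fy=s,interpolation=cv2.INTER_CUBIC)
    c=cv2.convertScaleAbs(c,alpha=1.4,beta=-20)
    for i in range(0,w,5):
        cv2.putText(c,str(x0+i),(i*s,8),0,.3,(0,0,255));cv2.line(c,(i*s,0),(i*s,c.shape[0]),(0,0,255) if i%10==0 else (90,90,160),1)
    for i in range(0,h,5):
        cv2.putText(c,str(y0+i),(0,i*s+8),0,.3,(0,0,255));cv2.line(c,(0,i*s),(c.shape[1],i*s),(0,0,255)if i%10==0 else (90,90,160),1)
    cv2.imwrite(f,c)
g(a,247,167,60,80,9 if 0 else 7,"pics/g1.png")
g(a,270,310,60,65,9,"pics/g2.png")
g(b,278,205,75,50,10,"pics/g3.png")
E
```

```text
(no output)
```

View pics/g1.png

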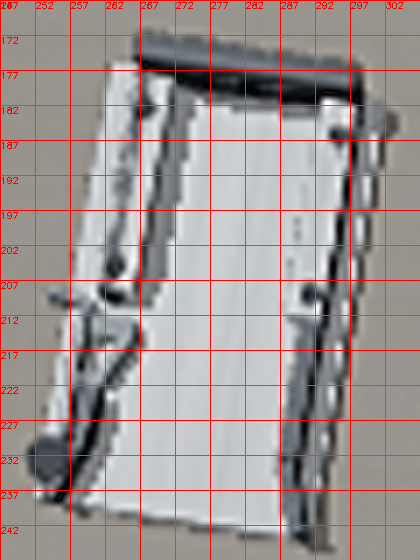

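View pics/g2.png

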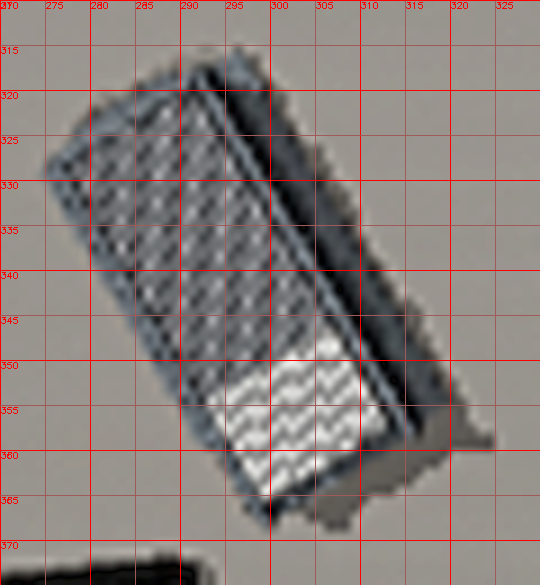

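View pics/g3.png

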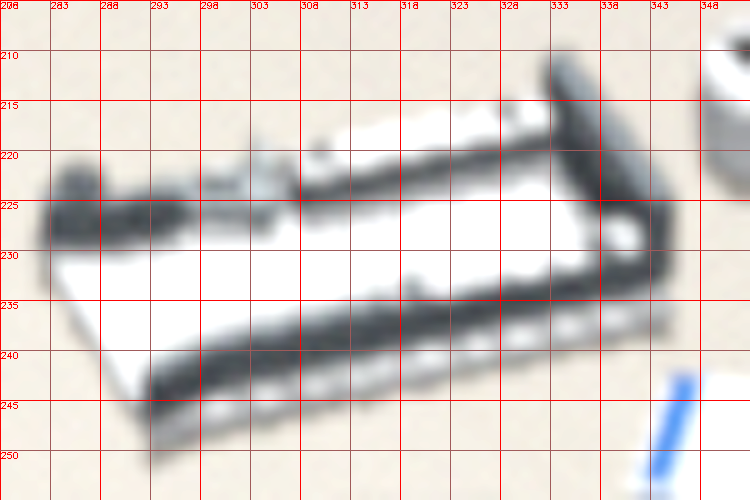

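```bash
python3 - <<'E'
from h import *
S=ray("top",(282.35,178.0),.032)[:2]; M=ray("top",(272.9,241.85),.005)[:2]
d=S-M; print("stop",S,"mouth",M,"len",np.linalg.norm(d),"yaw",np.arctan2(d[1],d[0]))
e1=[ray("top",p,.032)[:2] for p in((266.2,173.5),(298.5,178))];v=e1[0]-e1[1];print("stop w",np.linalg.norm(v),np.arctan2(-v[0],v[1]))
e1=[ray("top",p,.005)[:2] for p in((252.4,238.4),(293.4,245.3))];v=e1[0]-e1[1];print("mouth w",np.linalg.norm(v),np.arctan2(-v[0],v[1]))
# dock guess check, side
def P(o,yaw,pts):
    c,s=np.cos(yaw),np.sin(yaw);pts=np.array(pts,float)/1000
    return np.c_[o[0]+c*pts[:,0]-s*pts[:,1],o[1]+s*pts[:,0]+c*pts[:,1],pts[:,2]]
yaw=np.arctan2(d[1],d[0]); u=d/np.linalg.norm(d); o=(M+.07*u+S-.05*u)/2
print("dock o",o)
pts=[(-70,39,6),(-70,-39,6),(-70,39,0),(-70,-39,0),(56,39,6),(56,-39,6),(50,-25.5,32),(50,25.5,32),(-12,20.5,20),(-12,-20.5,20),(-60,35.5,17),(56,-39,0)]
for n in("top","side"):
    print(n);[print(q,p.round(1)) for q,p in zip(pts,proj(n,P(o,yaw,pts)))]
# magazine
A=[(276,329),(291.5,318.5),(298.8,366.5),(314.5,357.5)]
for p,z in zip(A,(.044,.044,.044,.044)): print(ray("top",p,z))
q=[ray("top",p,.044)[:2] for p in A]
for a,b in((0,2),(1,3)): v=q[a]-q[b];print(np.linalg.norm(v),np.arctan2(v[1],v[0]))
for a,b in((0,1),(2,3)): v=q[a]-q[b];print(np.linalg.norm(v),np.arctan2(v[1],v[0])-np.pi/2)
print(np.mean(q,0))
E
```

```text
stop [0.71454279 0.1675554 ] mouth [0.59692691 0.18849138] len 0.11946468134740293 yaw -0.17615795719698996
stop w 0.062030582209743876 -0.16236499342701627
mouth w 0.07985457346943145 -0.18464522408362166
dock o [0.66558009 0.1762709 ]
top
(-70, 39, 6) [252.8 238.7]
(-70, -39, 6) [292.9 245.1]
(-70, 39, 0) [253.3 239.2]
(-70, -39, 0) [293.2 245.6]
(56, 39, 6) [264.6 175.7]
(56, -39, 6) [304.  181.8]
(50, -25.5, 32) [295.6 179.9]
(50, 25.5, 32) [269.1 175.8]
(-12, 20.5, 20) [266.7 209.3]
(-12, -20.5, 20) [288.  212.6]
(-60, 35.5, 17) [254.6 232.9]
(56, -39, 0) [304.2 182.6]
side
(-70, 39, 6) [281.9 228.7]
(-70, -39, 6) [293.7 249. ]
(-70, 39, 0) [282.  230.8]
(-70, -39, 0) [293.7 251.1]
(56, 39, 6) [333.2 217.4]
(56, -39, 6) [347.  236.5]
(50, -25.5, 32) [342.6 224.3]
(50, 25.5, 32) [333.5 211.9]
(-12, 20.5, 20) [308.9 222.9]
(-12, -20.5, 20) [315.6 233.2]
(-60, 35.5, 17) [286.5 224.7]
(56, -39, 0) [346.8 238.6]
[0.43372131 0.17803766 0.044     ]
[0.45179951 0.15036503 0.044     ]
[0.36835833 0.13788331 0.044     ]
[0.38346113 0.11013337 0.044     ]
0.07671173734522799 0.5508886675412655
0.07930146243431108 0.5320785067614421
0.033054436080015126 0.578683335032276
0.031593570254873984 0.4984147584551817
[0.40933507 0.14410484]
```

```bash
cat >> h.py <<'E'
from scipy.spatial.transform import Rotation as Ro
def st():
    o=manip.get_obs(); R=Ro.from_quat(o["eef_rot"]).as_matrix()
    print("t",round(o["time_s"],2),"p",o["ee_pos"].round(4),"down",R[:,0].round(3),"jawyaw",round(np.arctan2(R[1,1],R[0,1]),4),"F",o["ft_force"].round(1),"T",o["torque"].round(2),"w",round(o["width"],4),"q",o["joints"].round(2))
E
python3 - <<'E'
from h import *
st()
f=[ray("top",p,.044)[:2] for p in ((275.5,328.5),(292.3,317.5))]; m=np.mean(f,0); y=.54
print(m-.042*np.array([np.cos(y),np.sin(y)]))
def P(o,yaw,pts):
    c,s=np.cos(yaw),np.sin(yaw);pts=np.array(pts,float)/1000
    return np.c_[o[0]+c*pts[:,0]-s*pts[:,1],o[1]+s*pts[:,0]+c*pts[:,1],pts[:,2]]
pts=[(42,18,44),(42,-18,44),(-42,18,32),(-42,-18,32),(42,-24,8),(-42,-24,8),(42,24,8),(-24,24,8),(-42,-24,0)]
for n in("top","side"):
  print(n);[print(q,p.round(1)) for q,p in zip(pts,proj(n,P((.409,.144),y,pts)))]
b=cv2.imread("pics/side0.png");x0,y0,s=190,245,10
c=cv2.resize(b[y0:y0+58,x0:x0+55],None,fx=s,fy=s,interpolation=cv2.INTER_CUBIC)
for p in proj("side",P((.409,.144),y,pts)): cv2.circle(c,tuple(int(v) for v in (p-[x0,y0]+.5)*s),3,(0,0,255),-1)
cv2.imwrite("pics/ms.png",c)
b=cv2.imread("pics/top0.png");x0,y0,s=270,310,9
d=cv2.resize(b[y0:y0+64,x0:x0+55],None,fx=s,fy=s,interpolation=cv2.INTER_CUBIC)
for p in proj("top",P((.409,.144),y,pts)): cv2.circle(d,tuple(int(v) for v in (p-[x0,y0]+.5)*s),3,(0,0,255),-1)
cv2.imwrite("pics/mt.png",d)
E
```

```text
t 0.1 p [0.2405 0.4944 0.205 ] down [-0.001 -0.001 -1.   ] jawyaw 1.118 F [ 0.1  0.4 -0.4] T [-0.09 -0.03 -0.  ] w 0.094 q [ 1.05  0.3   1.52  0.    1.32 -0.07]
[0.40805165 0.14233552]
top
(42, 18, 44) [274.3 327.9]
(42, -18, 44) [291.6 317.1]
(-42, 18, 32) [299.3 368.5]
(-42, -18, 32) [316.5 357.6]
(42, -24, 8) [295.9 315.4]
(-42, -24, 8) [319.7 354.8]
(42, 24, 8) [273.8 329.2]
(-24, 24, 8) [292.2 360.3]
(-42, -24, 0) [319.8 354.5]
side
(42, 18, 44) [220.  250.5]
(42, -18, 44) [234.9 255.8]
(-42, 18, 32) [195.3 279.3]
(-42, -18, 32) [210.6 285.3]
(42, -24, 8) [238.7 270.3]
(-42, -24, 8) [214.5 295.4]
(42, 24, 8) [219.2 263.1]
(-24, 24, 8) [199.9 282. ]
(-42, -24, 0) [214.9 298.4]
```

View pics/ms.png

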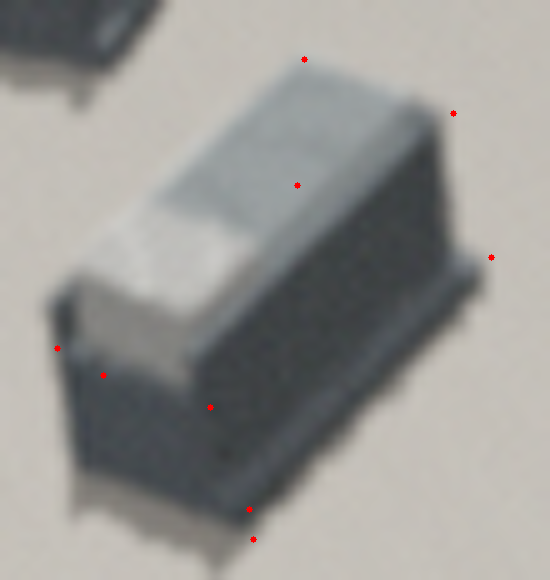

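View pics/mt.png

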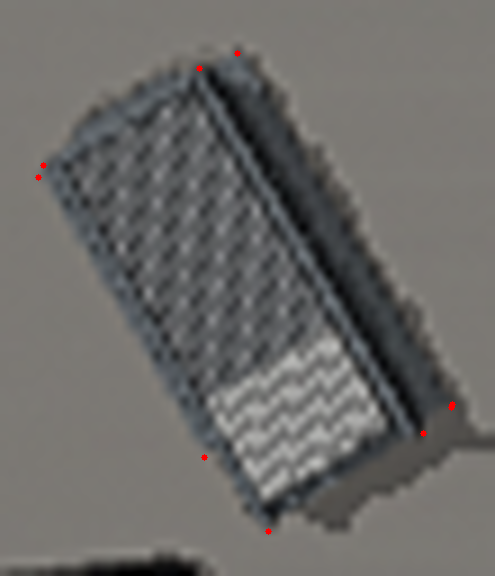

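Call:
send_rows --plan '[[1, [0.017, -0.035, 0], [0, 0, 0.099]], [1, [0.034, -0.07, 0], [0, 0, 0.199]], [1, [0.05, -0.105, 0], [0, 0, 0.298]], [1, [0.067, -0.141, -0.01], [0, 0, 0.397]], [1, [0.084, -0.176, -0.02], [0, 0, 0.497]], [1, [0.1, -0.211, -0.03], [0, 0, 0.596]], [1, [0.117, -0.246, -0.04], [0, 0, 0.695]], [1, [0.134, -0.281, -0.05], [0, 0, 0.794]], [1, [0.151, -0.316, -0.06], [0, 0, 0.894]], [1, [0.1675, -0.3514, -0.07], [0, 0, 0.993]], [1, [0.1675, -0.3514, -0.08], [0, 0, 0.993]], [1, [0.1675, -0.3514, -0.08], [0, 0, 0.993]]]'

```text
time_s: 1.1
ee_pos: [0.4078, 0.1412, 0.1236]
eef_rot: [-0.188, 0.683, 0.188, 0.681]
ft_force: [-0.0, 1.4, -0.6]
width: 0.0941
```

```bash
python3 - <<'E'
from h import *
a=manip.capture("top");b=manip.capture("side");st()
crop(0,a,230,280,130,110,5,"pics/t1.png");crop(0,b,130,170,180,150,4,"pics/s1.png")
E
```

```text
t 1.2 p [0.4078 0.1433 0.1254] down [-0.001 -0.    -1.   ] jawyaw 2.109 F [ 0.9 -0.5 -0.7] T [0.02 0.06 0.04] w 0.0939 q [ 0.25  0.13  1.93  0.    1.08 -1.86]
```

View pics/t1.png

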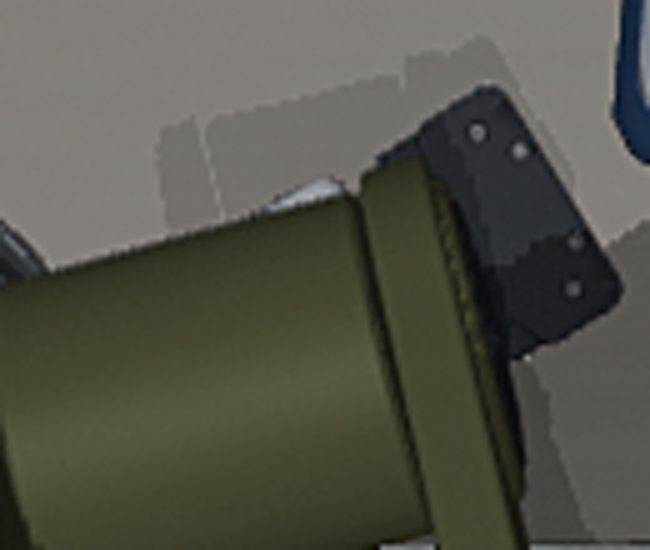

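View pics/s1.png

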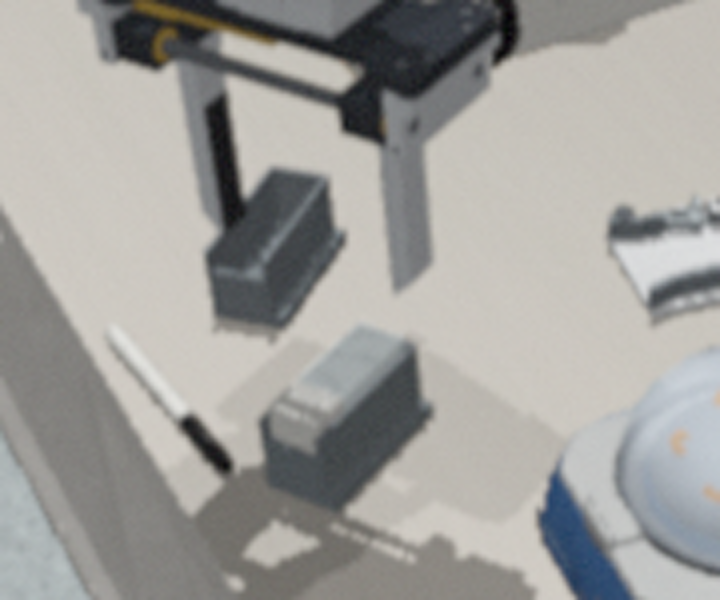

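The side view shows the open fingers straddling the full magazine (side px about (165–240, 245–300)). In the top view the arm hides it. I'll go down and grip.

Call:
send_rows --plan '[[1, [0, 0, -0.03], [0, 0, 0]], [1, [0, 0, -0.06], [0, 0, 0]], [1, [0, 0, -0.085], [0, 0, 0]], [1, [0, 0, -0.1], [0, 0, 0]], [1, [0, 0, -0.107], [0, 0, 0]], [1, [0, 0, -0.107], [0, 0, 0]], [-1, [0, 0, -0.107], [0, 0, 0]], [-1, [0, 0, -0.107], [0, 0, 0]], [-1, [0, 0, -0.107], [0, 0, 0]], [-1, [0, 0, -0.107], [0, 0, 0]], [-1, [0, 0, -0.107], [0, 0, 0]], [-1, [0, 0, -0.107], [0, 0, 0]]]'

```text
time_s: 2.2
ee_pos: [0.4083, 0.1432, 0.0188]
eef_rot: [-0.189, 0.681, 0.189, 0.682]
ft_force: [0.3, -0.4, 0.2]
width: 0.0571
```

```bash
python3 - <<'E'
from h import *
b=manip.capture("side");st()
crop(0,b,130,170,180,150,4,"pics/s2.png")
E
```

```text
t 2.25 p [0.4082 0.1432 0.0187] down [ 0.  0. -1.] jawyaw 2.1109 F [0.4 0.1 0. ] T [0.09 0.   0.  ] w 0.0534 q [ 0.25  0.32  2.01 -0.    0.82 -1.86]
```

View pics/s2.png

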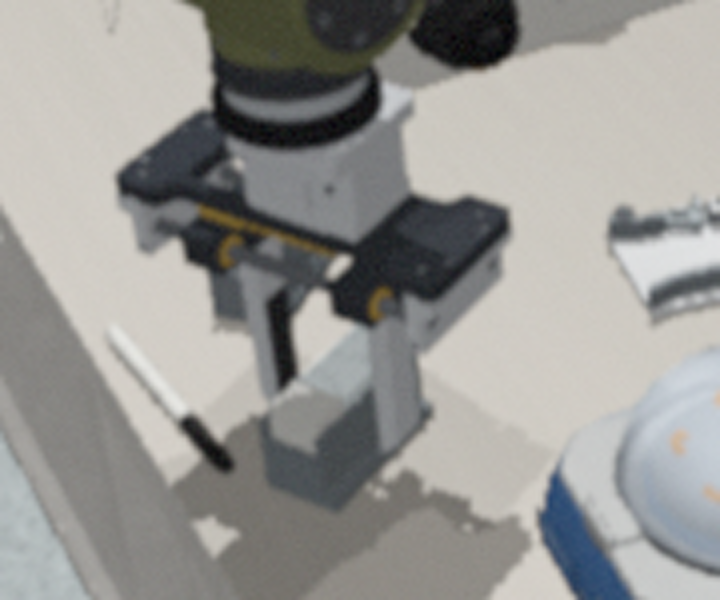

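Call:
send_rows --plan '[[-1, [0, 0, 0], [0, 0, 0]], [-1, [0, 0, 0], [0, 0, 0]], [-1, [0, 0, 0], [0, 0, 0]], [-1, [0, 0, 0], [0, 0, 0]], [-1, [0, 0, 0], [0, 0, 0]], [-1, [0, 0, 0], [0, 0, 0]], [-1, [0, 0, 0], [0, 0, 0]]]'

```text
time_s: 2.83
ee_pos: [0.4081, 0.1431, 0.0185]
eef_rot: [-0.189, 0.681, 0.189, 0.681]
ft_force: [-0.4, -0.4, 1.2]
width: 0.0359
```

```bash
python3 - <<'E'
from h import *
st()
E
```

```text
t 2.83 p [0.4081 0.1431 0.0185] down [ 0. -0. -1.] jawyaw 2.111 F [-0.4 -0.4  1.2] T [-0.03  0.04 -0.03] w 0.0359 q [ 0.25  0.32  2.01 -0.    0.82 -1.86]
```

Call:
send_rows --plan '[[-1, [0, 0, 0.015], [0, 0, 0]], [-1, [0, 0, 0.035], [0, 0, 0]], [-1, [0, 0, 0.055], [0, 0, -0.04]], [-1, [0.02, 0.01, 0.06], [0, 0, -0.14]], [-1, [0.04, 0.018, 0.06], [0, 0, -0.24]], [-1, [0.06, 0.026, 0.06], [0, 0, -0.34]], [-1, [0.08, 0.034, 0.06], [0, 0, -0.44]], [-1, [0.1, 0.042, 0.06], [0, 0, -0.54]], [-1, [0.12, 0.05, 0.055], [0, 0, -0.63]], [-1, [0.13, 0.054, 0.05], [0, 0, -0.69]], [-1, [0.134, 0.055, 0.045], [0, 0, -0.716]], [-1, [0.134, 0.055, 0.045], [0, 0, -0.716]]]'

```text
time_s: 3.83
ee_pos: [0.542, 0.1982, 0.0619]
eef_rot: [0.062, 0.705, -0.063, 0.704]
ft_force: [-0.0, -0.0, -2.4]
width: 0.0357
```

```bash
python3 - <<'E'
from h import *
a=manip.capture("top");b=manip.capture("side");st()
cv2.imwrite("pics/top3.png",a);cv2.imwrite("pics/side3.png",b)
crop(0,a,220,160,130,110,5,"pics/t3.png");crop(0,b,200,150,180,140,4,"pics/s3.png")
E
```

```text
t 3.93 p [0.5416 0.198  0.0631] down [-0.001 -0.    -1.   ] jawyaw 1.3962 F [ 0.2  0.1 -0.9] T [-0.01  0.    0.  ] w 0.0357 q [ 0.29  0.51  1.58  0.    1.05 -1.11]
```

View pics/t3.png

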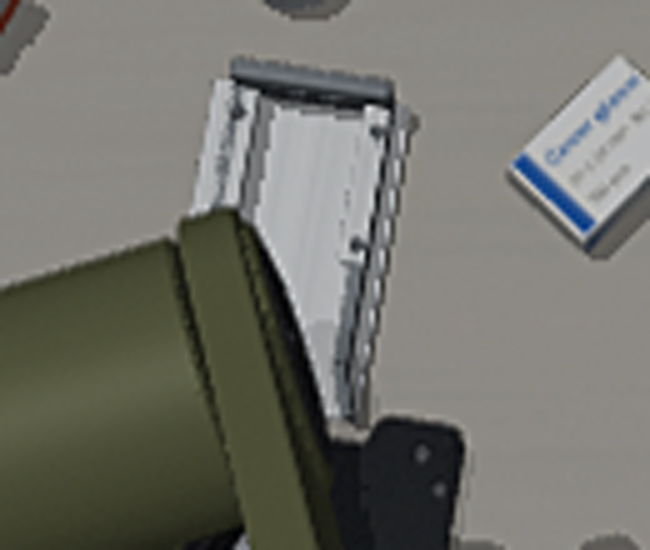

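View pics/s3.png

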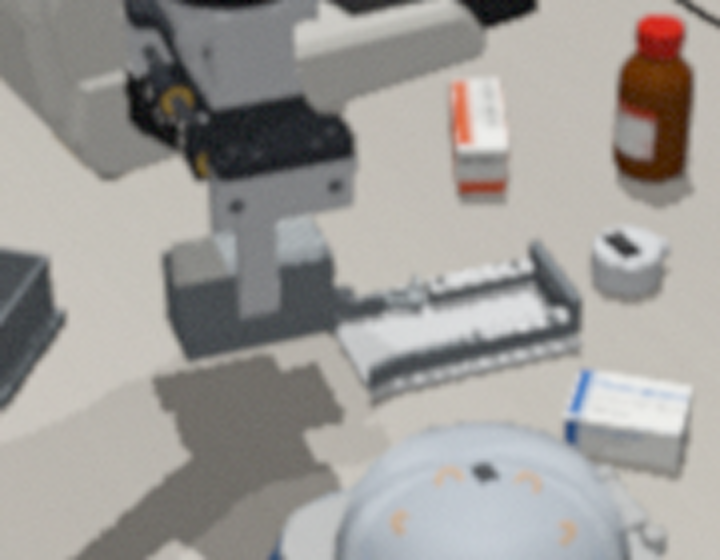

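```bash
cat >> h.py <<'E'
def P(o,yaw,pts):
    c,s=np.cos(yaw),np.sin(yaw);pts=np.array(pts,float)/1000
    return np.c_[o[0]+c*pts[:,0]-s*pts[:,1],o[1]+s*pts[:,0]+c*pts[:,1],pts[:,2]]
D0=(.6656,.1763);DY=-.176
def dock(p):
    c,s=np.cos(DY),np.sin(DY);d=np.asarray(p)[:2]-D0
    return np.array([c*d[0]+s*d[1],-s*d[0]+c*d[1]])*1000
def ov(img,o,yaw,z,x0,y0,w,h,s,f):
    d=cv2.resize(img[y0:y0+h,x0:x0+w],None,fx=s,fy=s,interpolation=cv2.INTER_CUBIC)
    m=[(42,-24,8),(-42,-24,8),(42,-24,0),(-42,-24,0),(-42,24,0),(42,-18,44),(-42,-18,32),(-42,18,32),(42,24,8)]
    k=[(-70,39,6),(-70,-39,6),(-70,-39,0),(56,-39,0),(56,-39,6),(50,-31.5,32),(50,31.5,32),(-12,20.5,20),(-70,-39,6)]
    pm=P(o,yaw,m);pm[:,2]+=z
    for q,c in((pm,(0,0,255)),(P(D0,DY,k),(0,200,0))):
        for p in proj(img_n,q): cv2.circle(d,tuple(int(v) for v in (p-[x0,y0]+.5)*s),3,c,-1)
    cv2.imwrite(f,d)
img_n="side"
E
python3 - <<'E'
from h import *
o=manip.get_obs()["ee_pos"];print(dock(o))
b=cv2.imread("pics/side3.png")
ov(b,o[:2],1.3962-np.pi/2,o[2]-.0185,230,195,120,60,6,"pics/ov3.png")
E
```

```text
[-125.86616568   -0.29304468]
```

View pics/ov3.png

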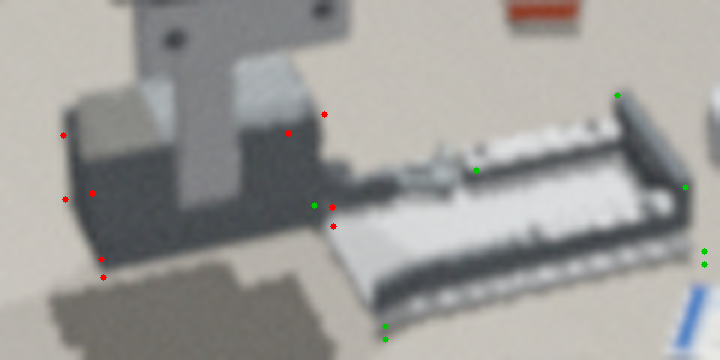

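```bash
python3 - <<'E'
from h import *
b=cv2.imread("pics/side3.png")
b2=cv2.convertScaleAbs(b,alpha=1.6,beta=-60)
o=np.array([0.5416,0.198,.0631])
ov(b2,o[:2],1.3962-np.pi/2,o[2]-.0185,275,205,78,50,10,"pics/ov3b.png")
ov(b,o[:2],1.3962-np.pi/2,o[2]-.0185,235,200,60,50,12,"pics/ov3c.png")
E
```

```text
(no output)
```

View pics/ov3b.png

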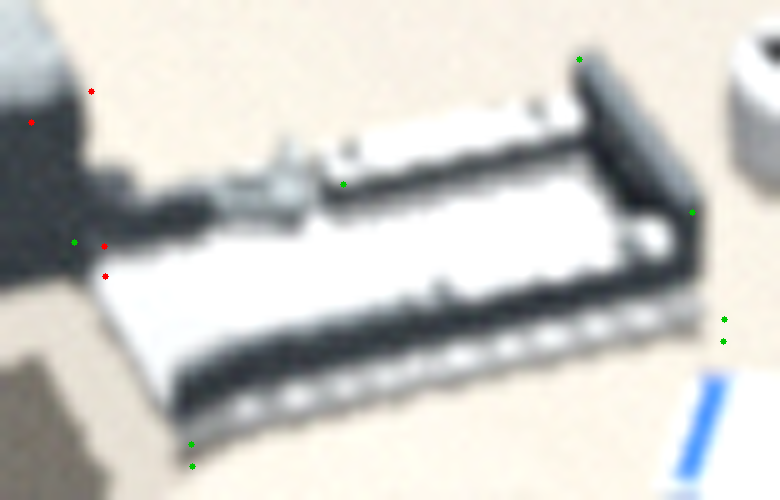

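View pics/ov3c.png

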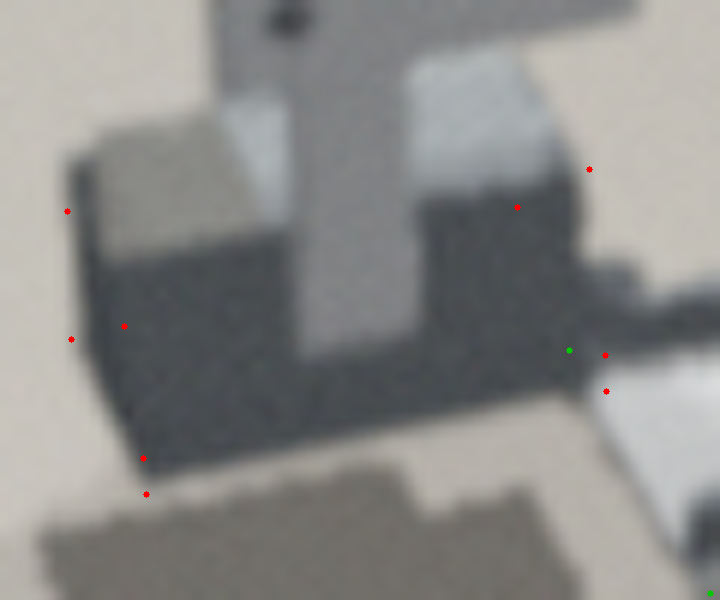

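```bash
cat >> h.py <<'E'
def edge(img,p,q,hw=3,n=30,lo=.08,hi=.92):
    g=cv2.GaussianBlur(cv2.cvtColor(img,cv2.COLOR_BGR2GRAY).astype(np.float32),(0,0),.7)
    p=np.array(p,float);q=np.array(q,float);d=(q-p)/np.linalg.norm(q-p);nn=np.array([-d[1],d[0]])
    out=[];ts=np.linspace(-hw,hw,8*hw+1)
    for a in np.linspace(lo,hi,n):
        c=p+a*(q-p);s=c+ts[:,None]*nn
        v=cv2.remap(g,s[:,:1].astype(np.float32),s[:,1:].astype(np.float32),cv2.INTER_LINEAR).ravel()
        gr=np.abs(np.gradient(v))**2; k=gr.argmax();sl=slice(max(0,k-4),k+5)
        out.append(c+nn*(ts[sl]*gr[sl]).sum()/gr[sl].sum())
    out=np.array(out,np.float32)
    vx,vy,x,y=cv2.fitLine(out,cv2.DIST_HUBER,0,.01,.01).ravel()
    r=np.abs((out-[x,y])@[-vy,vx]);
    f=lambda z:np.array([x,y])+[vx,vy]*(np.dot(np.array(z)-[x,y],[vx,vy]))
    return f(p),f(q),np.median(r),r.max()
E
python3 - <<'E'
from h import *
t=cv2.imread("pics/top0.png");s=cv2.imread("pics/side0.png")
pr=lambda n,*k:proj(n,P(D0,DY,k))
def do(nm,n,img,a,b,z,off=(0,0)):
    pq=pr(n,a,b)+off; e=edge(img,pq[0],pq[1]); A,B=[ray(n,x,z)[:2] for x in e[:2]]
    print(nm,n,"dock ends",dock(A).round(1),dock(B).round(1),"yaw off",round(float(np.arctan2((dock(B)-dock(A))[1],(dock(B)-dock(A))[0])),4),"res",np.round(e[2:],2))
do("R plate bottom","side",s,(-70,-39,0),(56,-39,0),0)
do("L plate","top",t,(-5,39,6),(50,39,6),.006)
do("R plate","top",t,(-70,-39,3),(50,-39,3),.003)
do("mouth","top",t,(-70,30,6),(-70,-25,6),.006)
do("mouth","side",s,(-70,30,6),(-70,-30,6),.006)
do("stop top back","top",t,(56,29,32),(56,-29,32),.032)
do("stop top front","top",t,(50,29,32),(50,-29,32),.032)
do("R lip inner","top",t,(-8,-20.5,20),(45,-20.5,20),.020)
do("L lip inner","top",t,(-8,20.5,20),(45,20.5,20),.020)
do("R wall inner","top",t,(-48,-25.5,20),(-16,-25.5,20),.020)
E
```

```text
Traceback (most recent call last):
  File "h.py", line 45, in edge
    return f(p),f(q),np.median(r),r.max()
           ~^^^
  File "h.py", line 44, in <lambda>
    f=lambda z:np.array([x,y])+[vx,vy]*(np.dot(np.array(z)-[x,y],[vx,vy]))
                               ~~~~~~~^^~~~~~~~~~~~~~~~~~~~~~~~~~~~~~~~~~~
TypeError: can't multiply sequence by non-int of type 'numpy.float64'
```

```bash
sed -i 's/+\[vx,vy\]\*(/+np.array([vx,vy])*(/' h.py; cat > m.py <<'E'
from h import *
t=cv2.imread("pics/top0.png");s=cv2.imread("pics/side0.png")
pr=lambda n,*k:proj(n,P(D0,DY,k))
def do(nm,n,img,a,b,z,off=(0,0)):
    pq=pr(n,a,b)+off; e=edge(img,pq[0],pq[1]); A,B=[ray(n,x,z)[:2] for x in e[:2]]
    print(nm,n,"dock ends",dock(A).round(1),dock(B).round(1),"yaw off",round(float(np.arctan2((dock(B)-dock(A))[1],(dock(B)-dock(A))[0])),4),"res",np.round(e[2:],2))
do("R plate bottom","side",s,(-70,-39,0),(56,-39,0),0)
do("L plate","top",t,(-5,39,6),(50,39,6),.006)
do("R plate","top",t,(-70,-39,3),(50,-39,3),.003)
do("mouth","top",t,(-70,30,6),(-70,-25,6),.006)
do("mouth","side",s,(-70,30,6),(-70,-30,6),.006)
do("stop top back","top",t,(56,29,32),(56,-29,32),.032)
do("stop top front","top",t,(50,29,32),(50,-29,32),.032)
do("R lip inner","top",t,(-8,-20.5,20),(45,-20.5,20),.020)
do("L lip inner","top",t,(-8,20.5,20),(45,20.5,20),.020)
do("R wall inner","top",t,(-48,-25.5,20),(-16,-25.5,20),.020)
E
python3 m.py
```

```text
R plate bottom side dock ends [-69.2 -35.1] [ 56.9 -36. ] yaw off -0.0067 res [0.09 0.34]
L plate top dock ends [-4.  44.3] [49.4 35.7] yaw off -0.1582 res [1.16 4.48]
R plate top dock ends [-70.  -37.6] [ 49.9 -33.6] yaw off 0.0336 res [0.37 1.36]
mouth top dock ends [-67.7  30.1] [-67.8 -25. ] yaw off -1.5738 res [0.14 0.25]
mouth side dock ends [-70.9  29.5] [-68.6 -29.3] yaw off -1.5323 res [0.14 1.4 ]
stop top back top dock ends [51.4 28.8] [ 52.  -29.1] yaw off -1.5612 res [0.1  0.24]
stop top front top dock ends [45.8 29. ] [ 44.5 -29. ] yaw off -1.5946 res [0.23 3.7 ]
R lip inner top dock ends [ -8.1 -26.1] [ 44.9 -25.6] yaw off 0.01 res [0.09 4.48]
L lip inner top dock ends [-7.9 23.4] [45.1 23.6] yaw off 0.0035 res [0.13 3.8 ]
R wall inner top dock ends [-48.  -23.6] [-16.  -22.9] yaw off 0.0208 res [0.11 3.62]
```

```bash
python3 - <<'E'
from h import *
t=cv2.imread("pics/top0.png")
def L(D,DY,f):
    x0,y0,s=247,165,9
    d=cv2.resize(t[y0:y0+85,x0:x0+62],None,fx=s,fy=s,interpolation=cv2.INTER_CUBIC)
    d=cv2.convertScaleAbs(d,alpha=1.3,beta=-20)
    for seg,c in ([((-70,39,6),(-70,-39,6)),(0,0,255)],[((-70,39,6),(56,39,6)),(0,0,255)],[((-70,-39,0),(56,-39,0)),(0,0,255)],
      [((50,31.5,32),(50,-31.5,32)),(0,200,0)],[((56,31.5,32),(56,-31.5,32)),(0,200,0)],
      [((-12,20.5,20),(50,20.5,20)),(255,0,0)],[((-12,-20.5,20),(50,-20.5,20)),(255,0,0)],[((-12,-31,20),(-12,-20.5,20)),(255,0,0)],[((-12,31,20),(-12,20.5,20)),(255,0,0)],
      [((-50,-25.5,6),(50,-25.5,6)),(255,0,255)],[((-50,25.5,6),(50,25.5,6)),(255,0,255)],[((-18,19.5,16.5),(-18,30,16.5)),(0,255,255)]):
        p=proj("top",P(D,DY,seg)); a,b=[tuple(int(v) for v in (q-[x0,y0]+.5)*s) for q in p]; cv2.line(d,a,b,c,1)
    p=proj("top",P(D,DY,[(-60,35.5,17)]))[0]; cv2.circle(d,tuple(int(v) for v in (p-[x0,y0]+.5)*s),4,(0,0,255),1)
    cv2.imwrite(f,d[:760])
L(D0,DY,"pics/L1.png")
E
```

View pics/L1.png

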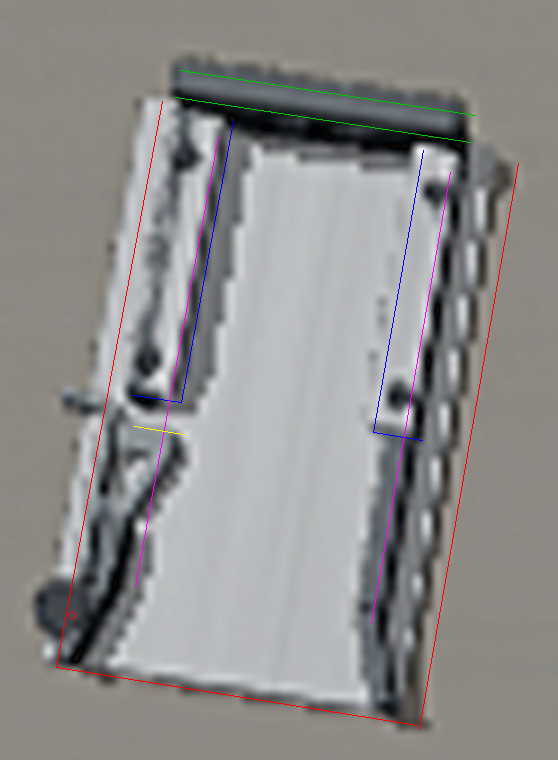

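Call:
send_rows --plan '[[-1, [0.003, 0.0005, -0.012], [0, 0, 0]], [-1, [0.0076, 0.001, -0.025], [0, 0, 0]], [-1, [0.0076, 0.001, -0.034], [0, 0, 0]], [-1, [0.0076, 0.001, -0.0375], [0, 0, 0]], [-1, [0.0076, 0.001, -0.0375], [0, 0, 0]], [-1, [0.0076, 0.001, -0.0375], [0, 0, 0]]]'

```text
time_s: 4.43
ee_pos: [0.5496, 0.1992, 0.0261]
eef_rot: [0.062, 0.704, -0.062, 0.704]
ft_force: [0.3, 0.5, -1.8]
width: 0.0357
```

```bash
sed -i 's/^D0=.*/D0=(.6673,.1782);DY=-.175/' h.py; python3 - <<'E'
from h import *
b=manip.capture("side");st();cv2.imwrite("pics/side4.png",b)
o=manip.get_obs();print(dock(o["ee_pos"]))
ov(b,o["ee_pos"][:2],-.175,o["ee_pos"][2]-.0185,238,205,80,55,9,"pics/ov4.png")
E
```

```text
t 4.48 p [0.5498 0.1992 0.0264] down [ 0.001  0.    -1.   ] jawyaw 1.3952 F [ 0.6 -0.4 -1.8] T [ 0.02 -0.04  0.01] w 0.0354 q [ 0.29  0.58  1.57  0.    0.99 -1.11]
[-119.33558768    0.26442912]
```

View pics/ov4.png

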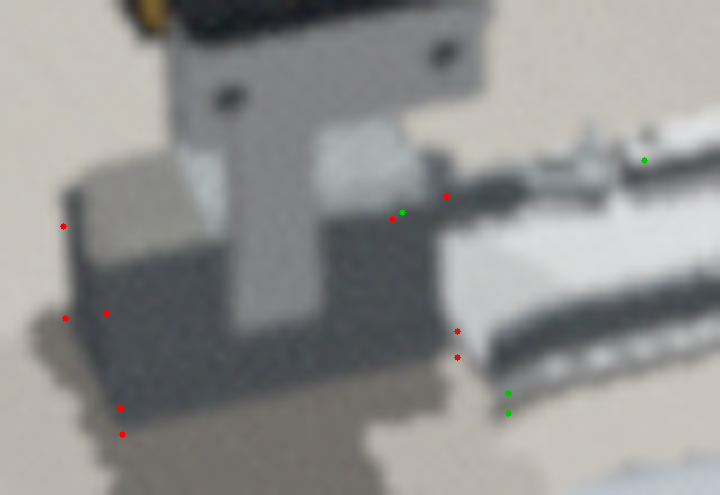

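Call:
send_rows --plan '[[-1, [0.0049, -0.0009, 0], [0, 0, 0]], [-1, [0.0098, -0.0017, 0], [0, 0, 0]], [-1, [0.0148, -0.0026, -0.0005], [0, 0, 0]], [-1, [0.0197, -0.0035, -0.0005], [0, 0, 0]], [-1, [0.0246, -0.0044, -0.0007], [0, 0, 0]], [-1, [0.0295, -0.0052, -0.001], [0, 0, 0]], [-1, [0.0295, -0.0052, -0.001], [0, 0, 0]]]'

```text
time_s: 5.07
ee_pos: [0.5801, 0.1937, 0.0249]
eef_rot: [0.062, 0.704, -0.062, 0.704]
ft_force: [0.4, -0.1, -1.6]
width: 0.0356
```

```bash
python3 - <<'E'
from h import *
b=manip.capture("side");st();cv2.imwrite("pics/side5.png",b)
o=manip.get_obs();print(dock(o["ee_pos"]))
ov(b,o["ee_pos"][:2],-.175,o["ee_pos"][2]-.0185,250,195,100,60,7,"pics/ov5.png")
E
```

```text
t 5.12 p [0.5795 0.1938 0.0248] down [-0. -0. -1.] jawyaw 1.3947 F [ 0.4  0.  -1.6] T [-0.    0.03 -0.03] w 0.0358 q [ 0.26  0.63  1.49 -0.    1.02 -1.13]
[-8.91292491e+01  8.65042215e-02]
```

View pics/ov5.png

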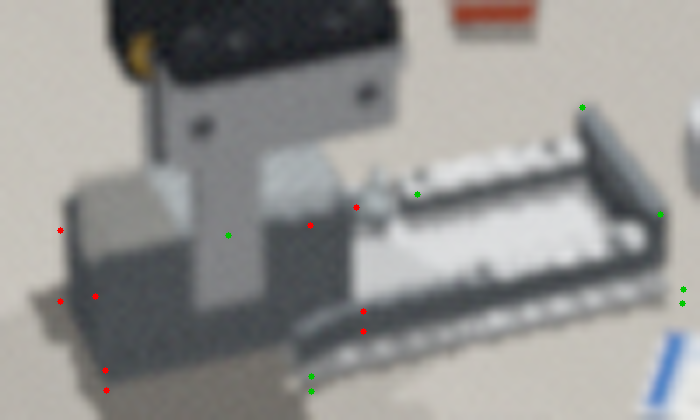

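No contact forces yet. The foot has gone in past the flared mouth (front foot corner about side px (301, 241)). I'll carry on in short steps.

Call:
send_rows --plan '[[-1, [0.0025, -0.0004, 0], [0, 0, 0]], [-1, [0.0049, -0.0009, 0], [0, 0, 0]], [-1, [0.0074, -0.0013, 0], [0, 0, 0]], [-1, [0.0098, -0.0017, 0], [0, 0, 0]], [-1, [0.0098, -0.0017, 0], [0, 0, 0]]]'

```text
time_s: 5.53
ee_pos: [0.5894, 0.1922, 0.025]
eef_rot: [0.062, 0.704, -0.062, 0.704]
ft_force: [-0.8, -0.7, -2.1]
width: 0.0358
```

```bash
python3 - <<'E'
from h import *
st();o=manip.get_obs();print(dock(o["ee_pos"]))
E
```

```text
t 5.53 p [0.5894 0.1922 0.025 ] down [ 0.  0. -1.] jawyaw 1.3949 F [-0.8 -0.7 -2.1] T [ 0.01 -0.02 -0.02] w 0.0358 q [ 0.26  0.65  1.46 -0.    1.03 -1.14]
[-79.11223473   0.19582592]
```

Call:
send_rows --plan '[[-1, [0.002, -0.0003, 0], [0, 0, 0]], [-1, [0.0039, -0.0007, 0], [0, 0, 0]], [-1, [0.0059, -0.001, 0], [0, 0, 0]], [-1, [0.0079, -0.0014, 0], [0, 0, 0]], [-1, [0.0079, -0.0014, 0], [0, 0, 0]]]'

```text
time_s: 5.95
ee_pos: [0.5967, 0.1903, 0.0246]
eef_rot: [0.062, 0.705, -0.063, 0.704]
ft_force: [-2.4, -4.5, -2.2]
width: 0.0364
```

```bash
python3 - <<'E'
from h import *
st();o=manip.get_obs();print(dock(o["ee_pos"]))
E
```

```text
t 5.95 p [0.5967 0.1903 0.0246] down [-0.001 -0.001 -1.   ] jawyaw 1.3948 F [-2.4 -4.5 -2.2] T [-0.86  0.52 -0.1 ] w 0.0364 q [ 0.25  0.66  1.44 -0.    1.04 -1.14]
[-71.61914866  -0.3665246 ]
```

Call:
send_rows --plan '[[-1, [0.002, -0.0003, 0], [0, 0, 0]], [-1, [0.0039, -0.0007, 0], [0, 0, 0]], [-1, [0.0059, -0.001, 0], [0, 0, 0]], [-1, [0.0079, -0.0014, 0], [0, 0, 0]], [-1, [0.0079, -0.0014, 0], [0, 0, 0]]]'

```text
time_s: 6.37
ee_pos: [0.6051, 0.1885, 0.0247]
eef_rot: [0.062, 0.704, -0.063, 0.704]
ft_force: [-0.1, -7.7, -2.4]
width: 0.036
```

```bash
python3 - <<'E'
from h import *
b=manip.capture("side");st();cv2.imwrite("pics/side6.png",b)
o=manip.get_obs();print(dock(o["ee_pos"]))
ov(b,o["ee_pos"][:2],-.175,o["ee_pos"][2]-.0185,250,195,100,60,7,"pics/ov6.png")
E
```

```text
t 6.42 p [0.605  0.1884 0.0247] down [-0.    -0.001 -1.   ] jawyaw 1.3943 F [ 0.3 -7.7 -2.5] T [-1.51  0.02 -0.36] w 0.0359 q [ 0.24  0.67  1.42 -0.    1.05 -1.15]
[-63.08285858  -0.81254245]
```

View pics/ov6.png

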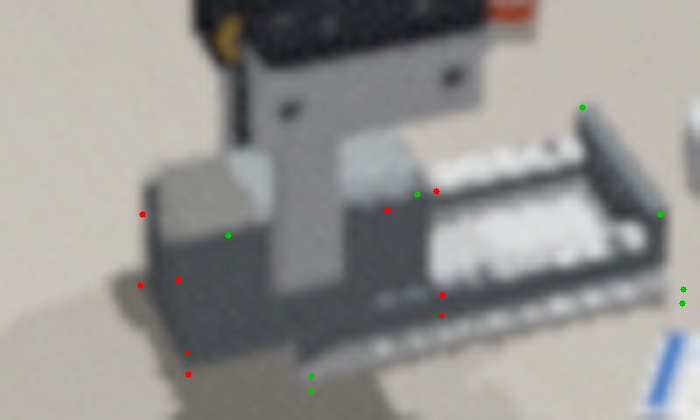

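Call:
send_rows --plan '[[-1, [0.002, -0.0005, 0], [0, 0, 0]], [-1, [0.0039, -0.001, 0], [0, 0, 0]], [-1, [0.0059, -0.0015, 0], [0, 0, 0]], [-1, [0.0079, -0.0019, 0], [0, 0, 0]], [-1, [0.0098, -0.0022, 0], [0, 0, 0]], [-1, [0.0098, -0.0022, 0], [0, 0, 0]]]'

```text
time_s: 6.92
ee_pos: [0.6146, 0.1865, 0.0246]
eef_rot: [0.062, 0.705, -0.063, 0.704]
ft_force: [-1.8, -4.8, -1.5]
width: 0.0357
```

```bash
python3 - <<'E'
from h import *
st();o=manip.get_obs();print(dock(o["ee_pos"]))
E
```

```text
t 6.92 p [0.6146 0.1865 0.0246] down [-0.001 -0.001 -1.   ] jawyaw 1.3946 F [-1.8 -4.8 -1.5] T [-0.92  0.39 -0.11] w 0.0357 q [ 0.24  0.69  1.39 -0.    1.07 -1.16]
[-53.38740632  -0.97767943]
```

Call:
send_rows --plan '[[-1, [0.002, -0.0004, 0], [0, 0, 0]], [-1, [0.0039, -0.0007, 0], [0, 0, 0]], [-1, [0.0059, -0.001, 0], [0, 0, 0]], [-1, [0.0079, -0.0014, 0], [0, 0, 0]], [-1, [0.0098, -0.0017, 0], [0, 0, 0]], [-1, [0.0118, -0.0021, 0], [0, 0, 0]], [-1, [0.0118, -0.0021, 0], [0, 0, 0]]]'

```text
time_s: 7.5
ee_pos: [0.6264, 0.1845, 0.0246]
eef_rot: [0.062, 0.705, -0.063, 0.704]
ft_force: [-2.2, -4.2, -1.6]
width: 0.036
```

```bash
python3 - <<'E'
from h import *
b=manip.capture("side");st();cv2.imwrite("pics/side7.png",b)
o=manip.get_obs();print(dock(o["ee_pos"]))
ov(b,o["ee_pos"][:2],-.175,o["ee_pos"][2]-.0185,260,190,100,60,7,"pics/ov7.png")
E
```

```text
t 7.55 p [0.6263 0.1845 0.0246] down [-0.001 -0.001 -1.   ] jawyaw 1.3947 F [-2.2 -5.1 -2.4] T [-1.08  0.36 -0.04] w 0.0361 q [ 0.23  0.71  1.35 -0.    1.08 -1.16]
[-41.41493298  -0.9636476 ]
```

View pics/ov7.png

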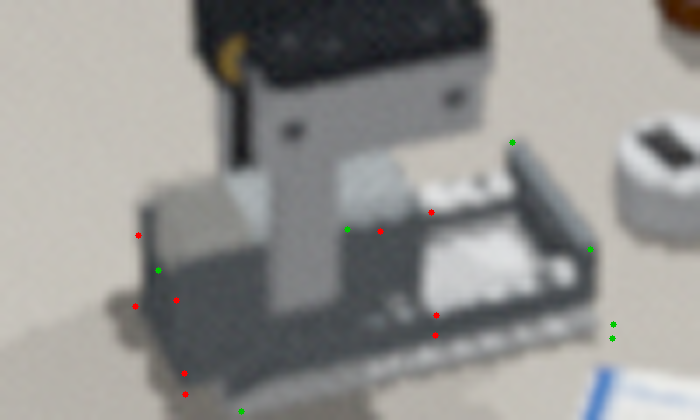

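Call:
send_rows --plan '[[-1, [0.0025, -0.0004, 0], [0, 0, 0]], [-1, [0.0049, -0.0009, 0], [0, 0, 0]], [-1, [0.0074, -0.0013, 0], [0, 0, 0]], [-1, [0.0098, -0.0017, 0], [0, 0, 0]], [-1, [0.0123, -0.0022, 0], [0, 0, 0]], [-1, [0.0148, -0.0026, 0], [0, 0, 0]], [-1, [0.0172, -0.003, 0], [0, 0, 0]], [-1, [0.0197, -0.0035, 0], [0, 0, 0]], [-1, [0.0197, -0.0035, 0], [0, 0, 0]]]'

```text
time_s: 8.3
ee_pos: [0.6462, 0.1809, 0.0246]
eef_rot: [0.062, 0.705, -0.062, 0.704]
ft_force: [-0.4, -4.9, -1.1]
width: 0.0357
```

```bash
python3 - <<'E'
from h import *
st();o=manip.get_obs();print(dock(o["ee_pos"]))
E
```

```text
t 8.3 p [0.6462 0.1809 0.0246] down [-0.001 -0.001 -1.   ] jawyaw 1.3948 F [-0.4 -4.9 -1.1] T [-1.05  0.29  0.07] w 0.0357 q [ 0.22  0.75  1.29 -0.    1.11 -1.18]
[-21.24647915  -0.97266969]
```

Call:
send_rows --plan '[[-1, [0.0025, -0.0004, 0], [0, 0, 0]], [-1, [0.0049, -0.0009, 0], [0, 0, 0]], [-1, [0.0074, -0.0013, 0], [0, 0, 0]], [-1, [0.0098, -0.0017, 0], [0, 0, 0]], [-1, [0.0123, -0.0022, 0], [0, 0, 0]], [-1, [0.0148, -0.0026, 0], [0, 0, 0]], [-1, [0.0172, -0.003, 0], [0, 0, 0]], [-1, [0.0197, -0.0035, 0], [0, 0, 0]], [-1, [0.0197, -0.0035, 0], [0, 0, 0]]]'

```text
time_s: 9.05
ee_pos: [0.6659, 0.1775, 0.0247]
eef_rot: [0.062, 0.705, -0.062, 0.704]
ft_force: [-0.8, -4.3, -1.8]
width: 0.0357
```

```bash
python3 - <<'E'
from h import *
st();o=manip.get_obs();print(dock(o["ee_pos"]))
E
```

```text
t 9.05 p [0.6659 0.1775 0.0247] down [-0.001 -0.001 -1.   ] jawyaw 1.395 F [-0.8 -4.3 -1.8] T [-1.03  0.25  0.21] w 0.0357 q [ 0.21  0.79  1.22 -0.    1.14 -1.19]
[-1.23494845 -0.96858501]
```

Call:
send_rows --plan '[[-1, [0.001, -0.0002, 0], [0, 0, 0]], [-1, [0.002, -0.0004, 0], [0, 0, 0]], [-1, [0.003, -0.0005, 0], [0, 0, 0]], [-1, [0.0039, -0.0007, 0], [0, 0, 0]], [-1, [0.0049, -0.0009, 0], [0, 0, 0]], [-1, [0.0049, -0.0009, 0], [0, 0, 0]]]'

```text
time_s: 9.55
ee_pos: [0.6706, 0.1767, 0.0246]
eef_rot: [0.062, 0.705, -0.062, 0.704]
ft_force: [-2.0, -4.8, -1.5]
width: 0.0358
```

```bash
python3 - <<'E'
from h import *
st();o=manip.get_obs();print(dock(o["ee_pos"]))
E
```

```text
t 9.55 p [0.6706 0.1767 0.0246] down [-0.001 -0.001 -1.   ] jawyaw 1.3951 F [-2.  -4.8 -1.5] T [-0.96  0.39  0.14] w 0.0358 q [ 0.21  0.79  1.2  -0.    1.14 -1.19]
[ 3.54739868 -0.9141909 ]
```

Call:
send_rows --plan '[[-1, [0.001, -0.0002, 0], [0, 0, 0]], [-1, [0.002, -0.0004, 0], [0, 0, 0]], [-1, [0.003, -0.0005, 0], [0, 0, 0]], [-1, [0.003, -0.0005, 0], [0, 0, 0]]]'

```text
time_s: 9.88
ee_pos: [0.6731, 0.1771, 0.0248]
eef_rot: [0.062, 0.705, -0.062, 0.704]
ft_force: [-7.6, -0.8, 0.9]
width: 0.0355
```

```bash
python3 - <<'E'
from h import *
st();o=manip.get_obs();print(dock(o["ee_pos"]))
E
```

```text
t 9.88 p [0.6731 0.1771 0.0248] down [-0.002  0.    -1.   ] jawyaw 1.3952 F [-7.6 -0.8  0.9] T [-0.2   1.33  0.02] w 0.0355 q [ 0.2   0.8   1.19  0.    1.15 -1.19]
[ 5.88382174 -0.12547422]
```

The side force fell from −4.8 to −0.8 N, which is the click, and x now presses about 7.6 N, so it looks like the end stop. I'll push a little further to confirm.

Call:
send_rows --plan '[[-1, [0.0005, -0.0001, 0], [0, 0, 0]], [-1, [0.001, -0.0002, 0], [0, 0, 0]], [-1, [0.001, -0.0002, 0], [0, 0, 0]]]'

```text
time_s: 10.13
ee_pos: [0.6732, 0.1771, 0.0248]
eef_rot: [0.062, 0.706, -0.062, 0.703]
ft_force: [-14.1, -0.8, 5.3]
width: 0.0358
```

```bash
python3 - <<'E'
from h import *
b=manip.capture("side");a=manip.capture("top");st();cv2.imwrite("pics/side8.png",b)
o=manip.get_obs();print(dock(o["ee_pos"]))
crop(0,b,260,185,100,70,7,"pics/s8.png");crop(0,a,230,150,100,100,6,"pics/t8.png")
E
```

```text
t 10.23 p [0.6732 0.1771 0.0248] down [-0.004  0.    -1.   ] jawyaw 1.3955 F [-13.8  -0.6   4.3] T [-0.1   2.58  0.07] w 0.0358 q [ 0.2   0.8   1.19  0.    1.15 -1.19]
[ 5.97799597 -0.07489088]
```

View pics/s8.png

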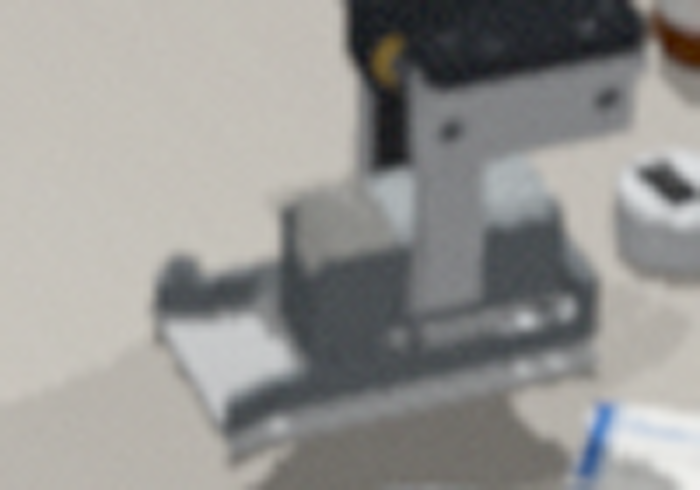

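View pics/t8.png

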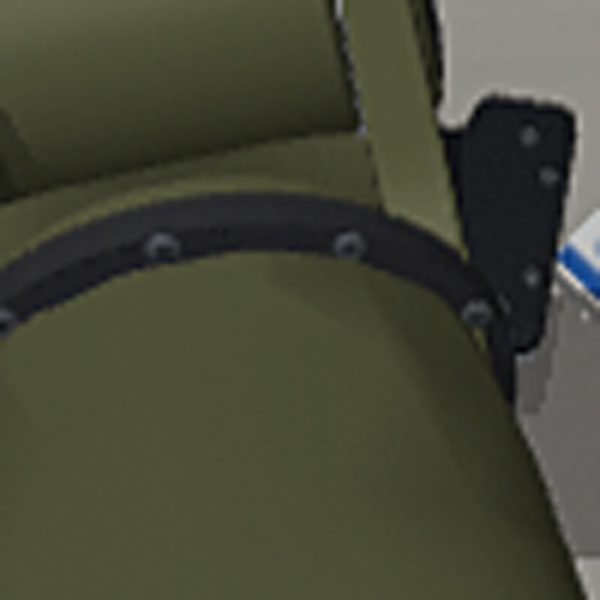

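Pushing 1 mm further moved the TCP only 0.1 mm while the force rose to 14 N, so it is hard against the stop. The side view shows the front wall at the stop (s8 px (580, 270)) and the catch arm closed. Next I'll tug it back.

Call:
send_rows --plan '[[-1, [-0.001, 0.0002, 0], [0, 0, 0]], [-1, [-0.002, 0.0004, 0], [0, 0, 0]], [-1, [-0.003, 0.0005, 0], [0, 0, 0]], [-1, [-0.0035, 0.0006, 0], [0, 0, 0]], [-1, [-0.0035, 0.0006, 0], [0, 0, 0]]]'

```text
time_s: 10.65
ee_pos: [0.6713, 0.1773, 0.0251]
eef_rot: [0.062, 0.704, -0.062, 0.705]
ft_force: [0.1, 0.3, -0.7]
width: 0.0359
```

```bash
python3 - <<'E'
from h import *
st();o=manip.get_obs();print(dock(o["ee_pos"]))
E
```

```text
t 10.65 p [0.6713 0.1773 0.0251] down [ 0.001  0.    -1.   ] jawyaw 1.395 F [ 0.1  0.3 -0.7] T [-0.01  0.01 -0.06] w 0.0359 q [ 0.21  0.8   1.2   0.    1.14 -1.19]
[ 4.13959137 -0.21559707]
```

Drawn back 1.85 mm with no force yet, so the catch should be about to bite. I'll go on gently.

Call:
send_rows --plan '[[-1, [-0.0005, 0.0001, 0], [0, 0, 0]], [-1, [-0.001, 0.0002, 0], [0, 0, 0]], [-1, [-0.001, 0.0002, 0], [0, 0, 0]], [-1, [-0.001, 0.0002, 0], [0, 0, 0]]]'

```text
time_s: 10.98
ee_pos: [0.6707, 0.1773, 0.0252]
eef_rot: [0.062, 0.704, -0.062, 0.705]
ft_force: [3.9, -1.1, -3.0]
width: 0.0357
```

```bash
python3 - <<'E'
from h import *
st();o=manip.get_obs();print(dock(o["ee_pos"]))
E
```

```text
t 10.98 p [0.6707 0.1773 0.0252] down [ 0.001  0.    -1.   ] jawyaw 1.3949 F [ 3.9 -1.1 -3. ] T [-0.12 -0.88 -0.12] w 0.0357 q [ 0.21  0.79  1.21 -0.    1.14 -1.19]
[ 3.47901483 -0.31854633]
```

Call:
send_rows --plan '[[-1, [-0.0004, 0.0001, 0], [0, 0, 0]], [-1, [-0.0008, 0.0001, 0], [0, 0, 0]], [-1, [-0.0008, 0.0001, 0], [0, 0, 0]], [-1, [-0.0008, 0.0001, 0], [0, 0, 0]], [-1, [-0.0008, 0.0001, 0], [0, 0, 0]], [-1, [-0.0008, 0.0001, 0], [0, 0, 0]], [-1, [-0.0008, 0.0001, 0], [0, 0, 0]], [-1, [-0.0008, 0.0001, 0], [0, 0, 0]]]'

```text
time_s: 11.65
ee_pos: [0.6704, 0.1773, 0.0253]
eef_rot: [0.062, 0.703, -0.062, 0.705]
ft_force: [8.2, -0.8, -2.8]
width: 0.0358
```

```bash
python3 - <<'E'
from h import *
b=manip.capture("side");st();o=manip.get_obs();print(dock(o["ee_pos"]))
crop(0,b,260,185,100,70,7,"pics/s9.png")
E
```

```text
t 11.7 p [0.6704 0.1772 0.0253] down [ 0.002  0.    -1.   ] jawyaw 1.3946 F [ 9.5 -1.4 -3.7] T [-0.23 -1.74 -0.26] w 0.0357 q [ 0.21  0.79  1.21 -0.    1.14 -1.19]
[ 3.18483899 -0.40679729]
```

View pics/s9.png

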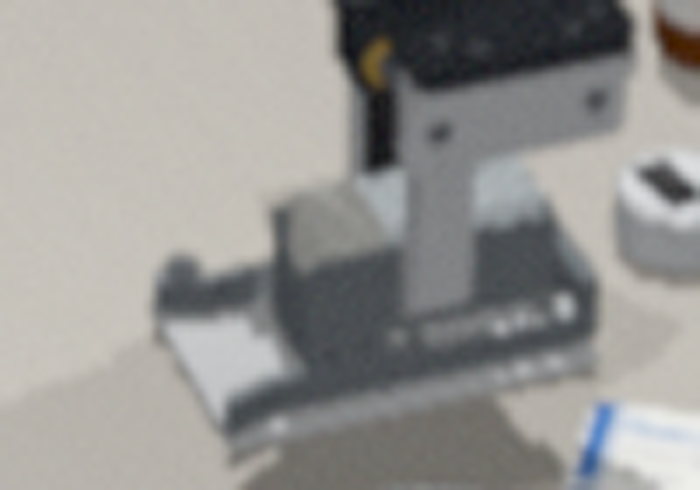

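The catch held 8–9.5 N for over half a second with no travel. I'll relax to zero force, then open partway and lift straight up.

Call:
send_rows --plan '[[-1, [0.0008, -0.0001, -0.0002], [0, 0, 0]], [-1, [0.0016, -0.0002, -0.0004], [0, 0, 0]], [-1, [0.0022, -0.0002, -0.0005], [0, 0, 0]], [-1, [0.0022, -0.0002, -0.0005], [0, 0, 0]], [-1, [0.0022, -0.0002, -0.0005], [0, 0, 0]]]'

```text
time_s: 12.12
ee_pos: [0.6714, 0.1773, 0.0245]
eef_rot: [0.062, 0.705, -0.062, 0.704]
ft_force: [-1.8, -0.3, 2.3]
width: 0.0357
```

```bash
python3 - <<'E'
from h import *
st();o=manip.get_obs();print(dock(o["ee_pos"]))
E
```

```text
t 12.12 p [0.6714 0.1773 0.0245] down [-0. -0. -1.] jawyaw 1.3951 F [-1.8 -0.3  2.3] T [-0.11  0.28 -0.03] w 0.0357 q [ 0.21  0.8   1.2   0.    1.14 -1.19]
[ 4.21272262 -0.13693628]
```

Call:
send_rows --plan '[[0.3, [0, 0, 0], [0, 0, 0]], [0.3, [0, 0, 0], [0, 0, 0]], [0.3, [0, 0, 0], [0, 0, 0]], [0.3, [0, 0, 0], [0, 0, 0]], [0.3, [0, 0, 0], [0, 0, 0]], [0.3, [0, 0, 0], [0, 0, 0]]]'

```text
time_s: 12.62
ee_pos: [0.6716, 0.1773, 0.0244]
eef_rot: [0.062, 0.704, -0.062, 0.704]
ft_force: [0.6, -0.4, -1.1]
width: 0.061
```

```bash
python3 - <<'E'
from h import *
b=manip.capture("side");st()
crop(0,b,260,185,100,70,7,"pics/s10.png")
E
```

```text
t 12.67 p [0.6716 0.1773 0.0244] down [-0. -0. -1.] jawyaw 1.395 F [-0.1  0.  -0.5] T [-0.   -0.   -0.02] w 0.0612 q [ 0.21  0.8   1.2  -0.    1.14 -1.19]
```

View pics/s10.png

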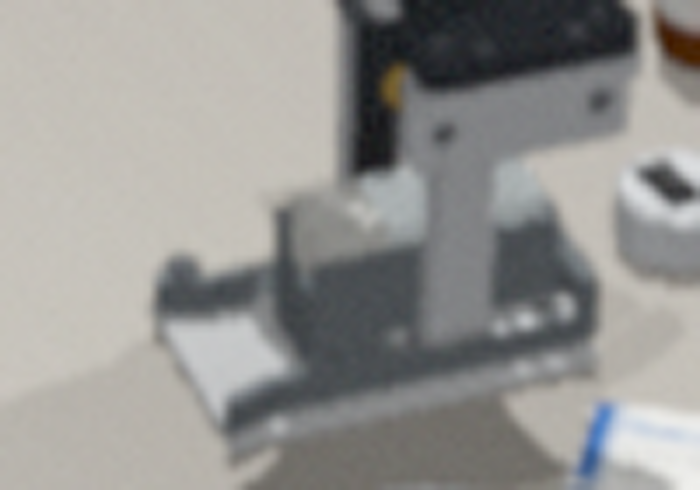

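Open and free: both fingers are clear and the force is about zero. I'll lift and back away.

Call:
send_rows --plan '[[0.3, [0, 0, 0.02], [0, 0, 0]], [0.3, [0, 0, 0.05], [0, 0, 0]], [0.3, [0, 0, 0.085], [0, 0, 0]], [0.3, [0, 0, 0.12], [0, 0, 0]], [0.3, [-0.03, 0, 0.15], [0, 0, 0]], [0.3, [-0.065, 0, 0.17], [0, 0, 0]], [0.3, [-0.1, 0, 0.18], [0, 0, 0]], [0.3, [-0.14, 0, 0.18], [0, 0, 0]], [0.3, [-0.18, 0, 0.18], [0, 0, 0]], [0.3, [-0.22, 0, 0.18], [0, 0, 0]], [0.3, [-0.25, 0, 0.18], [0, 0, 0]], [0.3, [-0.25, 0, 0.18], [0, 0, 0]]]'

```text
time_s: 13.67
ee_pos: [0.4178, 0.1773, 0.205]
eef_rot: [0.062, 0.704, -0.062, 0.704]
ft_force: [0.2, 0.1, 1.2]
width: 0.0614
```

```bash
python3 - <<'E'
from h import *
a=manip.capture("top");b=manip.capture("side");st();cv2.imwrite("pics/top9.png",a);cv2.imwrite("pics/side9.png",b)
x0,y0,s=247,165,7
d=cv2.resize(a[y0:y0+85,x0:x0+65],None,fx=s,fy=s,interpolation=cv2.INTER_CUBIC)
cv2.imwrite("pics/t11.png",d); crop(0,b,260,185,100,70,7,"pics/s11.png")
E
```

```text
t 13.77 p [0.4215 0.1775 0.2052] down [ 0.002  0.001 -1.   ] jawyaw 1.3957 F [-0.4  0.3  0.3] T [ 0.02  0.01 -0.04] w 0.0611 q [ 0.32  0.09  1.77 -0.    1.28 -1.08]
```

View pics/t11.png

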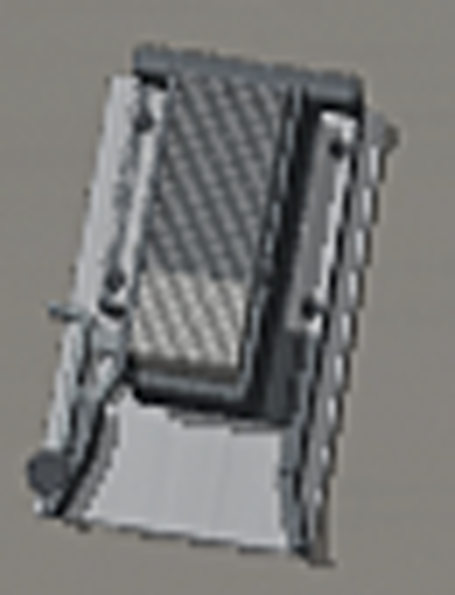

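View pics/s11.png

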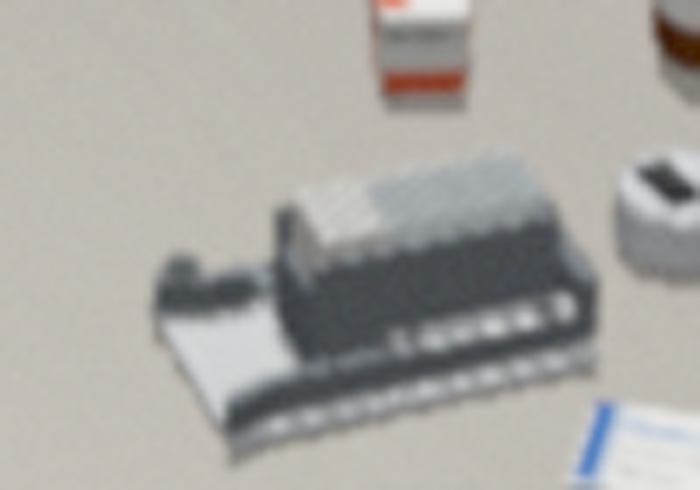

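View pics/top9.png

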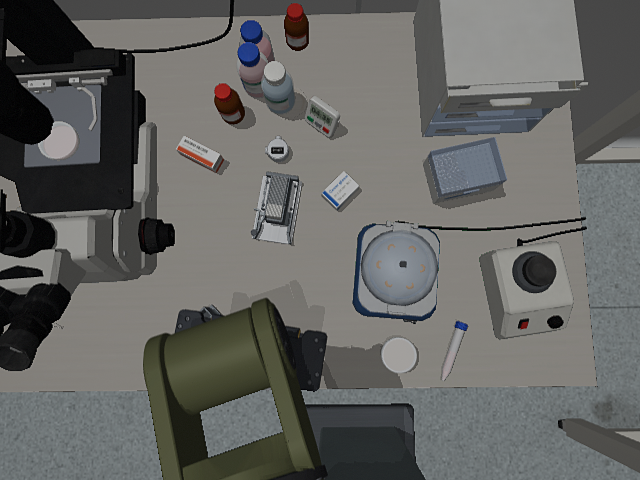

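The top view shows the magazine fully under the lips, with its front at the end stop and its white rear ends towards the mouth. The catch handle (top px about (255, 209)) is back at its resting place. The rest of the scene looks unchanged. I'm handing in.

```bash
python3 - <<'E'
from h import *
print(manip.finish_job())
E
```

```text
the job is handed in; nothing more can be done
None
```

The full magazine is in the dock with the catch closed behind its shoulder. The job was handed in at about 14 s, and no verdict was reported.

- **Insertion:** I gripped the magazine across its width and slid it in from the mouth under the lips. The sideways force of the catch, 4 to 8 N, dropped to under 1 N at the click. A further 1 mm of push moved it only 0.1 mm and gave 14 N, so it was against the end stop.
- **Tug:** It drew back about 2 mm and then held at 8 to 9.5 N for over half a second. I then eased off the pull, opened the gripper and lifted straight up.
- **Last checks:** The final pictures show the magazine seated and the catch handle back at its resting place, to within a pixel. The bystanders in the top view look unmoved, but the arm hid the empty magazine there, so I did not check it after the job.
- **Disagreements:** The two cameras disagreed by about 1 to 3 mm on where the dock is. The tool stopped about 2 mm short of my estimate of home, so I went by the forces instead.
- **Final position:** I did not push it forward again after the tug, so it may rest up to about 2 mm off the end stop, within the catch's play.

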